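# Find the rocking corner of a stone plinth and wedge it firm

### The job

The small stone plinth on the dark granite surface plate rocks: press gently on its corners in turn to find the one that dips, then slide the orange wedge, thin end first, in under that corner until it is snug and bears the stone, without jacking the stone up off level or shoving it along. Let go of the wedge and press the same corner again, just as firmly, to prove that it no longer rocks; leave everything else on the bench where it is.

Things in the scene. Friction and masses are not known exactly. Their poses are not given: they have to be found in the camera images.
- stone: light grey square stepped stone plinth, 2 to 3.3 kg, lying on the plate. Origin: centre of its footprint, level with the plate's top; z up, x and y along its sides. Lower slab 160 x 160 mm with a flat ledge 40 mm above the plate; on it a centred step 106 x 106 mm, to 46 mm, and a block 88 x 88 mm, to 61 mm above the plate
- stone_under (a point): centre of the slab's lower face, 8 mm above the plate. The slab stands on four lands 24 x 24 mm at its corners, flush with its outer sides. Three lands touch the plate; the fourth, not known which, ends 3 to 5 mm above it (not known how much). The stone lies level at rest; that corner dips by this gap when pressed with about 4 to 8 N and comes back level when let go
- corner_a (a point): point on the plinth's ledge top, 40 mm above the plate, where the corner at the stone's +x +y is pressed: 66 mm from the centre along each side, i.e. 14 mm in from both outer sides, above the land; a press of about 10 N is right
- corner_b (a point): the same at the stone's -x +y corner
- corner_c (a point): the same at the stone's -x -y corner
- corner_d (a point): the same at the stone's +x -y corner
- wedge_head (a point): orange plastic wedge, 75 mm long, 30 mm wide, 40 g, lying on the bench: this point is the centre of its block-shaped head (20 mm long, 30 mm wide, 18 mm high), 9 mm above the wedge's flat underside. The wedge's x axis points from the thin end to the head, z up. Grip the head across its width (y)
- wedge_tip (a point): middle of the wedge's thin end, 65 mm from the head's centre along -x, 1 mm above the underside. The wedge is 2 mm thick there and rises evenly by 0.1 mm per mm to 7.5 mm, 55 mm on, where the head begins
- wedge: the same wedge; origin at the centre of its underside, 37.5 mm from the thin end. It slides on the plate with under 2 N until it bites under the land; then the resistance climbs within a few mm: about 4 to 8 N of push is snug, and it stays by friction when let go; over about 12 N the stone itself starts to slide
- plate_top (a point): centre of the top face of the dark granite surface plate, 420 mm (its x) x 460 mm (its y), fixed; its flat top is 45 mm above the bench (z = 0.045)
- tape: bystander: yellow and black tape measure, 70 x 36 x 62 mm; origin at its underside
- pads: bystander: stack of three blue and red setting pads, 50 x 50 x 15 mm, on the plate
- crayon: bystander: red marking crayon, 120 mm long, on the plate
- mallet: bystander: rubber mallet, 280 mm long, 72 mm high
- chisel: bystander: steel stone chisel, 210 mm long
- tub: bystander: white tub 200 mm across and 220 mm high with a sponge on its lid
- brick: bystander: dark red brick, 100 x 210 x 60 mm
There are look-alikes about, which are no part of the job. There is more than one size of the wedge; the job needs the smallest. What is shaped like the stone but purple is not meant.

How it is judged:
On the way, in this order (a step that is already met when the one before it is completed fails the run):
1. the plinth is rocked: pressed by the robot, its loose corner dips (angle between stone's own z axis and vertical above 0.018 rad and contact force between the fingers and stone above 2 N), for 0.1 s.
2. the wedge is in under the loose corner, bears the stone, the stone is level, and the robot has let go of the wedge (contact force between wedge and stone above 0.8 N and (horizontal distance between wedge_tip and corner_a below 0.035 m or horizontal distance between wedge_tip and corner_b below 0.035 m or horizontal distance between wedge_tip and corner_c below 0.035 m or horizontal distance between wedge_tip and corner_d below 0.035 m) and angle between stone's own z axis and vertical below 0.007 rad and contact force between the fingers and wedge below 0.05 N), for 0.2 s.
3. the wedged corner is pressed again with at least 5 N and does not dip (stone within 0.007 rad of level) (all of step 2 and contact force between the fingers and stone above 5 N and ((horizontal distance between the grasp point and corner_a below 0.03 m and horizontal distance between wedge_tip and corner_a below 0.035 m) or (horizontal distance between the grasp point and corner_b below 0.03 m and horizontal distance between wedge_tip and corner_b below 0.035 m) or (horizontal distance between the grasp point and corner_c below 0.03 m and horizontal distance between wedge_tip and corner_c below 0.035 m) or (horizontal distance between the grasp point and corner_d below 0.03 m and horizontal distance between wedge_tip and corner_d below 0.035 m))), for 0.1 s.
At the end, for the whole second after the job is handed in: the wedge lies with its thin end under the loose corner (within 35 mm of that corner's pressing point, seen from above) and carries at least 0.8 N of the stone; the stone is level within 0.007 rad and within 6 mm of where it started; both are at rest and released (all of step 2 and linear speed of each of stone, wedge below 0.01 m/s and distance of stone from where it was at the start of the episode below 0.006 m); the robot touches nothing.
It fails at once if the plinth is shoved more than 10 mm (distance of stone from where it was at the start of the episode above 0.01 m).
It fails at once if the plinth is pressed or struck with more than 40 N (contact force between the fingers and stone above 40 N).
It fails at once if the plinth is tipped by more than 0.09 rad (angle between stone's own z axis and vertical above 0.09 rad).
It fails at once if a bystander is moved more than 25 mm (distance of any of tape, pads, crayon, mallet, chisel, tub, brick from where it was at the start of the episode above 0.025 m).
It also fails if it takes over 72 s, if anything falls off the work surface, if the arm or the gripper's body presses on something with over 40 N, if the wrist force passes 120 N, or if a joint passes its speed limit or range.

### The arm

A 6-joint arm with a two-finger parallel gripper is mounted at the origin on the work surface. World frame = base frame: x ahead of the robot, y to its left, z up, the work surface at z = 0. Lengths are in m, angles in rad, forces in N, time in s.
With the tool pointing down it reaches from about 0.35 to 0.975 m from the base axis. Payload 4.9 kg.
Tool frame: the origin (TCP) lies at the very end of the fingers, on their centre line; the grasp point (between the pads) lies 19 mm behind it; z points along the fingers, y is the line along which they close (so a half turn about z gives the same grasp; the last joint's range is limited). The gripper opens to 85 mm and grips with 20 to 120 N. Pads are 22 mm wide; open, the fingers measure 114 mm over their backs; the gripper's body (76 mm by 85 mm) begins 54 mm behind the grasp point. The pads swing forward as they close: fully open they stand 13 mm farther back than shut.
Start: joints at [1.094, 0.053, 1.613, -0, 1.476, -0.119], TCP at [0.219, 0.585, 0.231] pointing down, gripper open.
Joint ranges: [-3.01, 3.01], [-1.01, 2.22], [0.06, 2.58], [-1.02, 4.17], [0.09, 2.62], [-3.14, 3.14]. Speed limits (rad/s): [2.57, 2.57, 3.14, 3.14, 3.14, 3.14].

### API

Orientations are given as a rotation vector (axis times angle).
In Python, from station import ctrl gives the robot as it stands.
- The arm moves only by the tool jog_arm, never from a script. Its argument "plan" is a list of rows, each a list of 7 numbers: the shift along the tool's x, y, z in units of 0.02 m (1.0 is 0.02 m), then the turn, a rotation vector about the tool's x, y, z in units of 45 degrees (1.0 is 45 degrees), then the opening, from -1 (shut) to 1 (fully open). A call has 1 to 8 rows; each row shifts and turns the commanded pose from where the row before left it, along the tool's axes as they then stand; what a row does not reach is not made up. A row lasts 1/10 s, in which the tool goes at most 50 mm and 8.59 degrees, less where a joint would pass 70% of its speed; a pose out of reach is approached as far as the arm can. A call with a number of a shift or a turn outside -1 to 1 is refused whole. A call with a gripper value outside its range is refused whole. The fingers move at their own pace and stop on an object; "grip_force" is the grip in N (left out, the last holds). Time passes only in rows, so rows that do not move let the fingers close. It gives the time, the measured TCP pose, the force, the opening and the grip force at its end, in the units of the state.
- ctrl.get_obs(): the state, without advancing time (a new reading comes with each control period).
- ctrl.get_image(name): name is "side" or "top"; returns (picture, depth): 480x640x3 uint8, red, green, blue; 480x640 float32, m along the optical axis (not along the pixel's ray), 0 where there is no reading.
- ctrl.camera_info(name): a dict with "camera_matrix" (3x3 intrinsics, pixels), "k1" (the pictures are not rectified: a ray, as slopes to the right and down, at radius r is drawn at 1 + k1 r^2 times it, then the intrinsics apply), "rvec" (rotation vector, rad) and "tvec" (3), from world to camera coordinates, as OpenCV has them. Camera axes: x right, y down, z forward; pixel columns grow to the right and rows downward; lengths in m; the calibration is good to about 2 mm. A picture is of the moment at which its call begins. camera_info takes no time and is no camera call.
- ctrl.finish_job(): hands the job in; it is judged then, once.
The state is a dict: "t": time; "q": joint angles; "dq": joint speeds; "effort": joint torques, N m; "tool_pos": TCP position; "tool_rot": TCP orientation; "contact_force": force on the tool from outside, world axes, zero at the start; "wrist_torque": the same for the moment, N m; "opening": finger opening in m; "grip_force": force on a finger pad.
Only numpy, scipy, OpenCV 4.12 (cv2) and the standard library are available. Lean on these libraries where they do the work, as an engineer would, in place of code of your own. Each camera call takes 0.05 s, during which the arm holds its last target. There are 200 camera calls.

## Working session

There is one attempt and no reset: what is moved stays moved. The work goes in short steps, Python scripts to look and compute and a tool call to move; the robot and the scene stay as the last step left them, time stands still between calls to the robot, and variables do not carry over. Pictures are saved under pics/ and viewed, at most 10 in all, crops included, and the job is handed in when it is done.

Besides the shell and the picture viewer there is one more tool, called after "Request:" in YAML: its name, and indented under it one key for each argument. jog_arm: Moves the arm, as the interface text tells. Shifts and turns lie within -1 to 1; 1 stands for 0.02 m of shift or 45 degrees of turn. Its arguments: {"type":"object","properties":{"plan":{"type":"array"},"grip_force":{"type":"number"}},"required":["plan"]}

```bash
mkdir -p pics; ls; cat > h.py <<'E'
import numpy as np,cv2
from station import ctrl
def cam(n):
    c=ctrl.camera_info(n);R=cv2.Rodrigues(np.array(c['rvec'],float))[0];return np.array(c['camera_matrix'],float),float(c['k1']),R,np.array(c['tvec'],float).ravel()
def ray(n,uv):
    K,k1,R,t=cam(n);p=cv2.undistortPoints(np.array(uv,float).reshape(-1,1,2),K,np.array([k1,0,0,0,0.]))[:,0]
    d=np.c_[p,np.ones(len(p))]@R;return -R.T@t,d
def onz(n,uv,z):
    o,d=ray(n,uv);return o+d*((z-o[2])/d[:,2])[:,None]
def proj(n,P):
    K,k1,R,t=cam(n);return cv2.projectPoints(np.array(P,float).reshape(-1,1,3),cv2.Rodrigues(R)[0],t,K,np.array([k1,0,0,0,0.]))[0][:,0]
def cloud(n,depth):
    v,u=np.mgrid[0:480,0:640];uv=np.c_[u.ravel(),v.ravel()]
    o,d=ray(n,uv);return (o+d*depth.ravel()[:,None]).reshape(480,640,3)
E
python3 - <<'E'
from h import *
for n in ('top','side'):
    im,d=ctrl.get_image(n);np.savez('pics/%s0.npz'%n,im=im,d=d);cv2.imwrite('pics/%s0.png'%n,im[:,:,::-1]);c=cam(n);print(n,c[0],c[1],-c[2].T@c[3],c[2][2])
print(ctrl.get_obs())
E
```

```text
pics
top [[496.84517487   0.         322.86833597]
 [  0.         496.84517487 238.27286775]
 [  0.           0.           1.        ]] 0.022268947997196715 [0.388493   0.03247132 1.38951475] [ 0.06243378 -0.0031416  -0.99804416]
side [[437.071845     0.         321.22152858]
 [  0.         437.071845   243.63302946]
 [  0.           0.           1.        ]] -0.07167166617108132 [ 0.38427143 -0.76366769  1.02598008] [ 0.06900113  0.6410189  -0.76441717]
{'t': 0.1, 'q': array([ 1.09399950e+00,  5.33589018e-02,  1.61416652e+00,  1.99415158e-05,
        1.47599619e+00, -1.18973669e-01]), 'dq': array([ 0.00116514, -0.00123425, -0.00220199,  0.00095965,  0.00127922,
        0.00022129]), 'effort': array([-1.30628127e-04, -3.94904494e+01, -3.71363926e+01, -1.61825342e-04,
        3.90785848e-03, -1.72014143e-05]), 'tool_pos': array([0.21861471, 0.58491441, 0.23013788]), 'tool_rot': array([-5.58972118e-01, -3.09086883e+00,  2.88687988e-03]), 'contact_force': array([-0.20460763,  0.54099349, -0.86639307]), 'wrist_torque': array([-0.00999404,  0.01467873,  0.03991537]), 'grip_force': 0.0, 'opening': 0.08554180072592943}
```

View pics/top0.png

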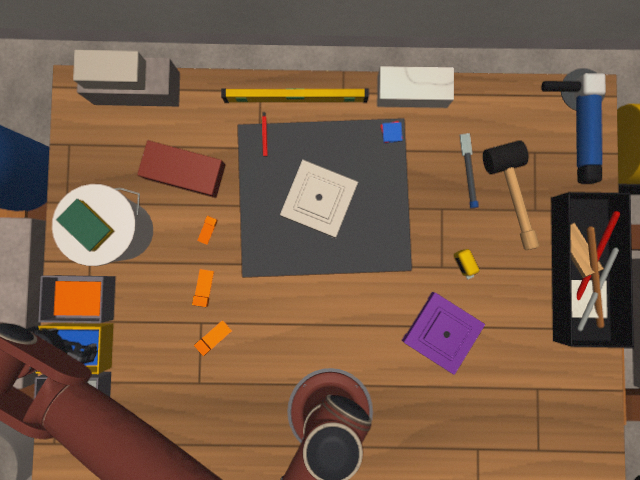

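View pics/side0.png

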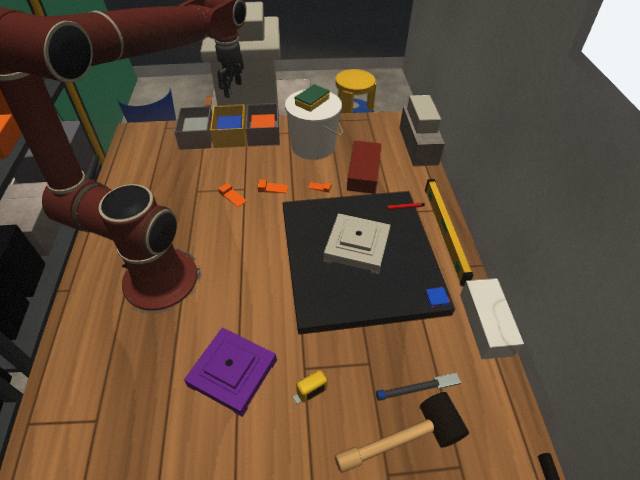

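Both views: stone at top (319,198) on the plate. The three orange wedge candidates are at top (207,230), (203,288) and (213,338); the purple look-alike is at (444,333). I'll measure the wedges' lengths and the stone's outline.

```bash
python3 - <<'E'
from h import *
z=np.load('pics/top0.npz');im=z['im'];d=z['d'];P=cloud('top',d)
hsv=cv2.cvtColor(im,cv2.COLOR_RGB2HSV)
m=((hsv[...,0]>7)&(hsv[...,0]<20)&(hsv[...,1]>215)&(hsv[...,2]>150)).astype(np.uint8)
cs,_=cv2.findContours(m,0,cv2.CHAIN_APPROX_NONE)
for c in cs:
    if cv2.contourArea(c)<60: continue
    (x,y),_,_=cv2.minAreaRect(c)
    if not(180<x<240): continue
    w=onz('top',c[:,0],0.006)[:,:2].astype(np.float32);r=cv2.minAreaRect(w)
    mm=np.zeros_like(m);cv2.drawContours(mm,[c],-1,1,-1);pts=P[mm>0]
    hi=pts[pts[:,2]>0.012];print((x,y),'rect',r,'box',cv2.boxPoints(r).round(4).tolist(),'n',len(pts),'zmax',np.percentile(pts[:,2],[5,50,95]),'head',hi.mean(0) if len(hi) else 0,'mean',pts.mean(0))
sm=((hsv[...,1]<60)&(hsv[...,2]>120)).astype(np.uint8);sm[:, :260]=0;sm[:,375:]=0;sm[:150]=0;sm[250:]=0
cs,_=cv2.findContours(sm,0,cv2.CHAIN_APPROX_NONE);c=max(cs,key=cv2.contourArea)
for zz in (.085,):
    w=onz('top',c[:,0],zz)[:,:2].astype(np.float32);r=cv2.minAreaRect(w);print('stone',r,cv2.boxPoints(r).tolist(),cv2.boxPoints(cv2.minAreaRect(c)).tolist())
print('z stone',np.percentile(P[150:250,275:365,2],[5,25,50,75,95]), 'plate',np.median(P[240:260,260:380,2]))
z2=np.load('pics/side0.npz');a=cv2.resize(im[205:365,180:240][:, :, ::-1],None,fx=3.7,fy=3.7,interpolation=2)
b=cv2.resize(z2['im'][170:215,205:345][:,:,::-1],None,fx=4,fy=4,interpolation=2)
o=np.zeros((600,790,3),np.uint8);o[:a.shape[0],:a.shape[1]]=a;o[:b.shape[0],225:225+b.shape[1]]=b;cv2.imwrite('pics/w.png',o)
E
```

```text
(212.25460815429688, 337.6669616699219) rect ((0.1968875527381897, 0.3278021216392517), (0.03899865970015526, 0.10250161588191986), 42.69264221191406) box [[0.1477999985218048, 0.3522000014781952], [0.21729999780654907, 0.2768999934196472], [0.2460000067949295, 0.3034000098705292], [0.17649999260902405, 0.37869998812675476]] n 517 zmax [0.00104953 0.00859741 0.02639326] head [0.18025228 0.34332297 0.04784332] mean [0.19852097 0.32459438 0.01924228]
(202.75189208984375, 287.70050048828125) rect ((0.3330915570259094, 0.35825392603874207), (0.04171954467892647, 0.1017717719078064), 78.27709197998047) box [[0.27900001406669617, 0.3481999933719635], [0.37869998812675476, 0.32749998569488525], [0.3871999979019165, 0.3682999908924103], [0.2874999940395355, 0.3889999985694885]] n 519 zmax [0.00141977 0.0088853  0.02721627] head [0.30454948 0.35671201 0.03716536] mean [0.33315083 0.35569566 0.01698041]
(206.86209106445312, 229.84483337402344) rect ((0.49374130368232727, 0.35169756412506104), (0.030093014240264893, 0.07408298552036285), 69.93566131591797) box [[0.4537999927997589, 0.35030001401901245], [0.5234000086784363, 0.3249000012874603], [0.5336999893188477, 0.3531000018119812], [0.4641000032424927, 0.3785000145435333]] n 282 zmax [0.00054183 0.00725059 0.02032263] head [0.5164915  0.34095612 0.01823016] mean [0.4933672  0.3512733  0.00902671]
stone ((0.5772548913955688, 0.04093639552593231), (0.16088053584098816, 0.16012531518936157), 69.01941680908203) [[0.4736984670162201, -0.005504272878170013], [0.6232078075408936, -0.0628373846411705], [0.6808112859725952, 0.08737706393003464], [0.5313019752502441, 0.14471018314361572]] [[279.20684814453125, 214.4827423095703], [301.55169677734375, 158.6206817626953], [358.10345458984375, 181.2413787841797], [335.75860595703125, 237.1034393310547]]
z stone [0.04218745 0.04532165 0.0487604  0.08710864 0.10771909] plate 0.04571038200878985
```

View pics/w.png

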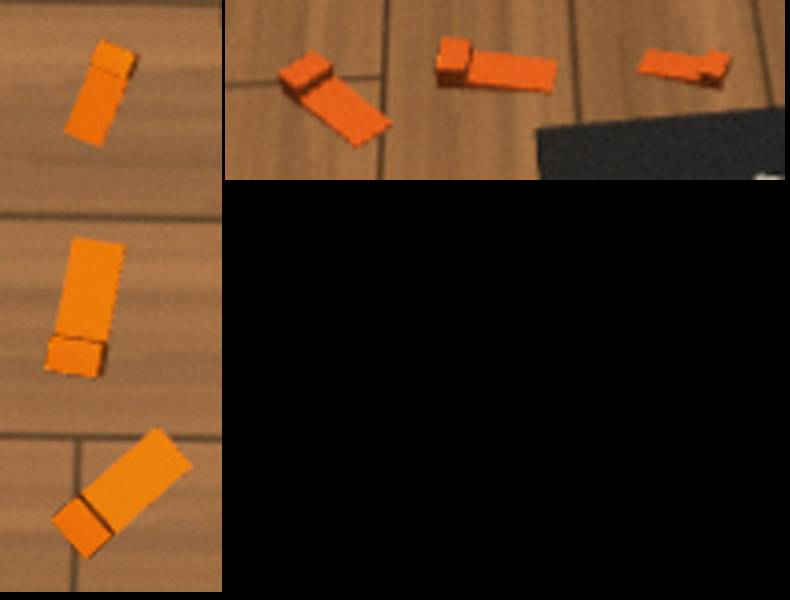

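The wedge at top (207,230) measures 74 x 30 mm. The other two, at (203,288) and (213,338), are about 102 mm long. The crop confirms that (207,230) is the smallest, with its head towards +x. Tool yaw already matches both the stone's sides and the wedge. Next I'll cross-check with the side view and work out the first moves.

```bash
cat >> h.py <<'E'
def delta(P):
    s=ctrl.get_obs();R=cv2.Rodrigues(np.array(s['tool_rot']))[0];return (R.T@(np.array(P)-s['tool_pos'])/0.02).round(2)
def stat():
    s=ctrl.get_obs();R=cv2.Rodrigues(np.array(s['tool_rot']))[0]
    print('t',round(s['t'],2),'p',s['tool_pos'].round(4),'F',s['contact_force'].round(2),'Ftool',(R.T@s['contact_force']).round(2),'op',round(s['opening'],4),'xyaw',round(np.degrees(np.arctan2(R[1,0],R[0,0])),2),'tilt',R[:,2].round(4),'q',s['q'].round(2))
C=np.array([.5773,.0409]);E1=np.array([.9336,-.3584]);E2=np.array([.3584,.9336])
def cor(a,b,r=.070): return C+r*(a*E1+b*E2)
E
python3 - <<'E'
from h import *
for n in('top','side'):
    z=np.load('pics/%s0.npz'%n);P=cloud(n,z['d']);near=np.linalg.norm(P[...,:2]-C,axis=2)<.08
    for lo,hi in((.1,.115),(.082,.089)):
        m=near&(P[...,2]>lo)&(P[...,2]<hi);q=P[m];r=cv2.minAreaRect(q[:,:2].astype(np.float32));print(n,lo,q.mean(0),r)
    near=np.linalg.norm(P[...,:2]-[.494,.352],axis=2)<.06;m=near&(P[...,2]>.013)&(P[...,2]<.024);print(n,'head',P[m].mean(0),m.sum())
for ab in((-1,1),(1,1),(-1,-1),(1,-1)):print(ab,cor(*ab),delta([*cor(*ab),.105]))
stat()
E
```

```text
top 0.1 [0.5755663  0.04208743 0.10690881] ((0.5760095715522766, 0.04220936447381973), (0.08826281875371933, 0.08835897594690323), 69.04144287109375)
top 0.082 [0.57711969 0.03931067 0.08581783] ((0.5771800875663757, 0.04150346666574478), (0.1585627943277359, 0.15686018764972687), 66.6534652709961)
top head [0.51718179 0.34083693 0.01809541] 81
side 0.1 [0.57551484 0.03676072 0.10533184] ((0.5758252143859863, 0.03935908153653145), (0.09205615520477295, 0.08822759985923767), 68.52944946289062)
side 0.082 [0.57553305 0.02886437 0.08512815] ((0.5777016878128052, 0.040404386818408966), (0.15856054425239563, 0.15606307983398438), 35.8565559387207)
side head [0.51825937 0.33784015 0.01728399] 41
(-1, 1) [0.537036 0.13134 ] [-22.86 -15.65   6.28]
(1, 1) [0.66774  0.081164] [-29.86 -15.72   6.28]
(-1, -1) [0.48686  0.000636] [-22.8  -22.65   6.29]
(1, -1) [ 0.617564 -0.04954 ] [-29.8  -22.72   6.29]
t 0.1 p [0.2186 0.5849 0.2301] F [-0.2   0.54 -0.87] Ftool [0.38 0.44 0.87] op 0.0855 xyaw 159.5 tilt [-9.0e-04 -1.7e-03 -1.0e+00] q [ 1.09  0.05  1.61  0.    1.48 -0.12]
```

Request:
jog_arm:
  plan:
    - [-0.95,-0.65,0,0,0,0,-1]
    - [-0.95,-0.65,0,0,0,0,-1]
    - [-0.95,-0.65,0,0,0,0,-1]
    - [-0.95,-0.65,0,0,0,0,-1]
    - [-0.95,-0.65,0,0,0,0,-1]
    - [-0.95,-0.65,0,0,0,0,-1]
    - [-0.95,-0.65,0,0,0,0,-1]
    - [-0.95,-0.65,0,0,0,0,-1]

```text
t: 0.9
tool_pos: [0.325, 0.4337, 0.2307]
tool_rot: [-0.559, -3.091, 0.001]
contact_force: [0.2, -0.7, -0.1]
opening: -0.0001
grip_force: 0.0
```

Request:
jog_arm:
  plan:
    - [-0.95,-0.65,0,0,0,0,-1]
    - [-0.95,-0.65,0,0,0,0,-1]
    - [-0.95,-0.65,0,0,0,0,-1]
    - [-0.95,-0.65,0,0,0,0,-1]
    - [-0.95,-0.65,0,0,0,0,-1]
    - [-0.95,-0.65,0,0,0,0,-1]
    - [-0.95,-0.65,0,0,0,0,-1]
    - [-0.95,-0.65,0,0,0,0,-1]

```text
t: 1.7
tool_pos: [0.4309, 0.2831, 0.2307]
tool_rot: [-0.559, -3.091, 0.001]
contact_force: [1.1, 0.4, -0.7]
opening: -0.0001
grip_force: 0.0
```

Request:
jog_arm:
  plan:
    - [-0.95,-0.65,0.6,0,0,0,-1]
    - [-0.95,-0.65,0.6,0,0,0,-1]
    - [-0.95,-0.65,0.6,0,0,0,-1]
    - [-0.95,-0.65,0.6,0,0,0,-1]
    - [-0.95,-0.65,0.6,0,0,0,-1]
    - [-0.95,-0.65,0.6,0,0,0,-1]
    - [-0.95,-0.65,0.6,0,0,0,-1]
    - [-0.2,-0.4,0.6,0,0,0,-1]

```text
t: 2.5
tool_pos: [0.5251, 0.142, 0.1344]
tool_rot: [-0.562, -3.091, 0.001]
contact_force: [-0.6, 0.4, -0.1]
opening: 0.0002
grip_force: 0.0
```

```bash
python3 -c "
from h import *
stat();print(delta([*cor(-1,1),.105]))"
```

```text
t 2.5 p [0.5251 0.142  0.1344] F [-0.64  0.45 -0.1 ] Ftool [0.75 0.19 0.1 ] op 0.0002 xyaw 159.4 tilt [-3.e-04 -3.e-04 -1.e+00] q [ 0.13 -0.06  1.89 -0.    1.31 -1.08]
[-0.75 -0.29  1.47]
```

Request:
jog_arm:
  plan:
    - [-0.75,-0.3,0.8,0,0,0,-1]
    - [0,0,0.8,0,0,0,-1]
    - [0,0,0.6,0,0,0,-1]
    - [0,0,0.15,0,0,0,-1]
    - [0,0,0,0,0,0,-1]

```text
t: 3.0
tool_pos: [0.5354, 0.1332, 0.0875]
tool_rot: [-0.557, -3.09, 0.0]
contact_force: [-0.5, -0.2, 0.4]
opening: -0.0002
grip_force: 0.0
```

Request:
jog_arm:
  plan:
    - [0,0,0.05,0,0,0,-1]
    - [0,0,0,0,0,0,-1]

```text
t: 3.2
tool_pos: [0.5368, 0.1329, 0.0882]
tool_rot: [0.558, 3.09, 0.001]
contact_force: [-0.1, 0.3, 0.4]
opening: 0.0
grip_force: 0.0
```

Request:
jog_arm:
  plan:
    - [0,0,0.05,0,0,0,-1]
    - [0,0,0.05,0,0,0,-1]
    - [0,0,0,0,0,0,-1]

```text
t: 3.5
tool_pos: [0.5364, 0.1325, 0.0853]
tool_rot: [0.559, 3.091, 0.0]
contact_force: [-0.7, -0.2, 0.0]
opening: -0.0003
grip_force: 0.0
```

Request:
jog_arm:
  plan:
    - [0,0,0.05,0,0,0,-1]
    - [0,0,0,0,0,0,-1]

```text
t: 3.7
tool_pos: [0.5365, 0.1326, 0.0846]
tool_rot: [0.559, 3.091, 0.0]
contact_force: [-0.9, -0.1, 2.8]
opening: -0.0002
grip_force: 1.2
```

Request:
jog_arm:
  plan:
    - [0,0,0.05,0,0,0,-1]
    - [0,0,0,0,0,0,-1]

```text
t: 3.9
tool_pos: [0.5364, 0.1329, 0.0836]
tool_rot: [-0.559, -3.091, -0.001]
contact_force: [-2.5, 2.1, 4.4]
opening: -0.0001
grip_force: 2.1
```

Request:
jog_arm:
  plan:
    - [0,0,0.05,0,0,0,-1]
    - [0,0,0,0,0,0,-1]

```text
t: 4.1
tool_pos: [0.5366, 0.1329, 0.0826]
tool_rot: [0.559, 3.091, 0.001]
contact_force: [-1.5, 3.4, 3.8]
opening: 0.0
grip_force: 2.4
```

Request:
jog_arm:
  plan:
    - [0,0,0.05,0,0,0,-1]
    - [0,0,0,0,0,0,-1]

```text
t: 4.3
tool_pos: [0.5367, 0.1329, 0.0818]
tool_rot: [0.559, 3.091, 0.001]
contact_force: [-2.6, 3.1, 5.0]
opening: 0.0001
grip_force: 2.7
```

Request:
jog_arm:
  plan:
    - [0,0,0.05,0,0,0,-1]
    - [0,0,0,0,0,0,-1]

```text
t: 4.5
tool_pos: [0.5367, 0.133, 0.0816]
tool_rot: [0.559, 3.091, 0.001]
contact_force: [-4.5, 3.1, 9.7]
opening: -0.0006
grip_force: 5.0
```

Request:
jog_arm:
  plan:
    - [0,0,0.05,0,0,0,-1]
    - [0,0,0,0,0,0,-1]

```text
t: 4.7
tool_pos: [0.5368, 0.133, 0.0815]
tool_rot: [-0.559, -3.091, -0.001]
contact_force: [-6.9, 2.5, 14.9]
opening: -0.0
grip_force: 7.4
```

```bash
python3 -c "
from h import *
stat()
im,d=ctrl.get_image('side');np.savez('pics/side1.npz',im=im,d=d)
P=cloud('side',d);P0=cloud('side',np.load('pics/side0.npz')['d'])
for nm,Q in(('0',P0),('1',P)):
    near=np.linalg.norm(Q[...,:2]-C,axis=2)<.055
    m=near&(Q[...,2]>.1)&(Q[...,2]<.112);q=Q[m];A=np.c_[(q[:,:2]-C)@E1,(q[:,:2]-C)@E2,np.ones(len(q))];print(nm,len(q),np.linalg.lstsq(A,q[:,2],rcond=None)[0])
"
```

```text
t 4.7 p [0.5368 0.133  0.0815] F [-6.91  2.54 14.91] Ftool [  7.37  -0.04 -14.9 ] op -0.0 xyaw 159.51 tilt [-0.e+00  7.e-04 -1.e+00] q [ 0.11  0.02  1.9   0.    1.21 -1.11]
0 728 [-0.00608447  0.00634272  0.10541055]
1 720 [ 0.02302961 -0.01380924  0.10583153]
```

The loose corner is at (-e1,+e2), near world (0.54, 0.13). It dips about 3 mm, then the force climbs, and the side depth view shows the tilt too. Now I'll lift off and go to the wedge.

Request:
jog_arm:
  plan:
    - [0,0,-0.2,0,0,0,-1]
    - [0,0,-0.4,0,0,0,-1]
    - [0,0,-1,0,0,0,-1]
    - [0,0.5,-1,0,0,0,0]
    - [0.5,1,-0.2,0,0,0,0.4]
    - [0.5,1,0,0,0,0,0.4]
    - [0.5,1,0,0,0,0,0.4]
    - [0.5,1,0,0,0,0,0.4]

```text
t: 5.55
tool_pos: [0.5302, 0.2311, 0.1348]
tool_rot: [-0.56, -3.091, 0.002]
contact_force: [0.4, 0.5, -0.6]
opening: 0.0597
grip_force: 0.0
```

Request:
jog_arm:
  plan:
    - [0.5,1,0,0,0,0,0.4]
    - [0.5,1,0,0,0,0,0.4]
    - [0.5,1,0,0,0,0,0.4]
    - [0.5,1,0,0,0,0,0.4]
    - [0.5,0.9,0,0,0,0,0.4]
    - [0,0,0,0,0,0,0.4]

```text
t: 6.15
tool_pos: [0.5174, 0.3415, 0.1347]
tool_rot: [-0.555, -3.092, 0.001]
contact_force: [0.4, -0.1, 0.5]
opening: 0.0596
grip_force: 0.0
```

```bash
python3 -c "
from h import *
stat();print(delta([.5185,.3405,.003]))"
```

```text
t 6.15 p [0.5174 0.3415 0.1347] F [ 0.44 -0.14  0.48] Ftool [-0.46  0.02 -0.48] op 0.0596 xyaw 159.64 tilt [-4.e-04 -5.e-04 -1.e+00] q [ 0.46  0.12  1.71 -0.    1.31 -0.75]
[-0.07 -0.02  6.58]
```

Request:
jog_arm:
  plan:
    - [-0.05,0,1,0,0,0,0.4]
    - [0,0,1,0,0,0,0.4]
    - [0,0,1,0,0,0,0.4]
    - [0,0,1,0,0,0,0.4]
    - [0,0,1,0,0,0,0.4]
    - [0,0,1,0,0,0,0.4]
    - [0,0,0.5,0,0,0,0.4]
    - [0,0,0,0,0,0,0.4]

```text
t: 6.95
tool_pos: [0.5176, 0.3383, 0.0032]
tool_rot: [-0.559, -3.088, 0.005]
contact_force: [0.1, 0.0, -0.3]
opening: 0.0593
grip_force: 0.0
```

Request:
jog_arm:
  plan:
    - [0,0,0,0,0,0,0]
    - [0,0,0,0,0,0,-0.4]
    - [0,0,0,0,0,0,-0.5]
    - [0,0,0,0,0,0,-0.5]
    - [0,0,0,0,0,0,-0.5]
  grip_force: 40

```text
t: 7.45
tool_pos: [0.5201, 0.3403, 0.007]
tool_rot: [0.558, 3.089, 0.002]
contact_force: [0.5, -0.5, 5.3]
opening: 0.0291
grip_force: 40.6
```

```bash
python3 -c "
from h import *
stat()
a=ctrl.get_image('top')[0];b=ctrl.get_image('side')[0]
o=np.hstack([cv2.resize(a[180:280,150:250],(400,400)),cv2.resize(b[130:230,270:370],(400,400))])
cv2.imwrite('pics/grip.png',o[:,:,::-1])"
```

```text
t 7.45 p [0.5201 0.3403 0.007 ] F [ 0.54 -0.47  5.26] Ftool [-0.68 -0.24 -5.26] op 0.0291 xyaw 159.51 tilt [ 0.0027  0.0011 -1.    ] q [ 0.46  0.28  1.77 -0.    1.1  -0.75]
```

View pics/grip.png

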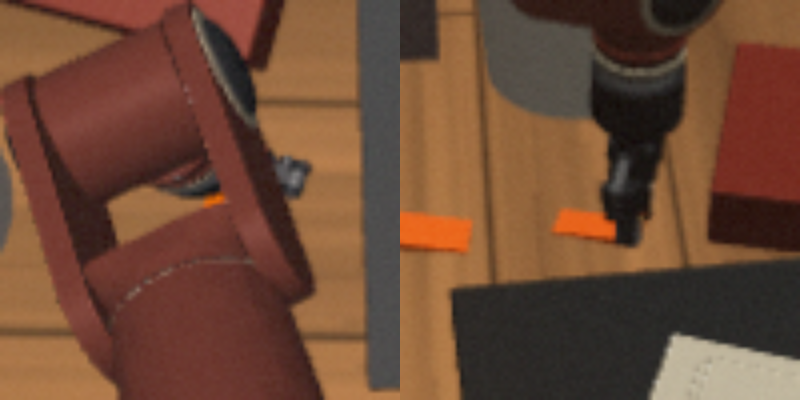

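The picture shows the head between the pads, with the orange thin end free at (585,225). The bench pushes up with 5 N, so I'll regrip 3 mm higher.

Request:
jog_arm:
  plan:
    - [0,0,0,0,0,0,0]
    - [0,0,-0.15,0,0,0,0]
    - [0,0,0,0,0,0,0]
    - [0,0,0,0,0,0,-0.5]
    - [0,0,0,0,0,0,-0.5]
    - [0,0,0,0,0,0,-0.5]
    - [0,0,0,0,0,0,-0.5]

```text
t: 8.25
tool_pos: [0.5189, 0.3398, 0.0084]
tool_rot: [0.559, 3.091, 0.0]
contact_force: [0.5, -0.2, 1.2]
opening: 0.0288
grip_force: 39.6
```

```bash
python3 -c "
from h import *
stat()"
```

```text
t 8.25 p [0.5189 0.3398 0.0084] F [ 0.53 -0.15  1.18] Ftool [-0.55  0.04 -1.18] op 0.0288 xyaw 159.5 tilt [ 1.e-04  1.e-04 -1.e+00] q [ 0.46  0.27  1.77  0.    1.1  -0.75]
```

Request:
jog_arm:
  plan:
    - [0,0,-0.6,0,0,0,-0.5]
    - [0,0,-1,0,0,0,-0.5]
    - [0,0,-1,0,0,0,-0.5]
    - [0,0,-1,0,0,0,-0.5]
    - [0,0,-1,0,0,0,-0.5]
    - [-0.94,-0.9,0,0,0,0,-0.5]
    - [-0.94,-0.9,0,0,0,0,-0.5]
    - [-0.94,-0.9,0,0,0,0,-0.5]

```text
t: 9.05
tool_pos: [0.5531, 0.2689, 0.1013]
tool_rot: [0.558, 3.091, 0.001]
contact_force: [-0.7, 0.1, -0.7]
opening: 0.0285
grip_force: 39.5
```

Request:
jog_arm:
  plan:
    - [-0.94,-0.9,0,0,0,0,-0.5]
    - [-0.94,-0.9,0,0,0,0,-0.5]
    - [0,0,0,0,0,-0.18,-0.5]
    - [0,0,0,0,0,-0.18,-0.5]
    - [0,0,0,0,0,-0.18,-0.5]
    - [0,0,0,0,0,-0.18,-0.5]
    - [0,0,0,0,0,-0.18,-0.5]
    - [0,0,0,0,0,-0.18,-0.5]

```text
t: 9.85
tool_pos: [0.5753, 0.2225, 0.1009]
tool_rot: [-0.771, 3.045, -0.0]
contact_force: [0.1, 0.4, -0.7]
opening: 0.0289
grip_force: 39.6
```

Request:
jog_arm:
  plan:
    - [0,0,0,0,0,-0.18,-0.5]
    - [0,0,0,0,0,-0.18,-0.5]
    - [0,0,0,0,0,-0.18,-0.5]
    - [0,0,0,0,0,-0.18,-0.5]
    - [0,0,0,0,0,-0.18,-0.5]
    - [0,0,0,0,0,0,-0.5]
    - [0,0,0,0,0,0,-0.5]

```text
t: 10.55
tool_pos: [0.5754, 0.2226, 0.1007]
tool_rot: [-1.767, 2.598, -0.0]
contact_force: [0.7, 0.4, 0.0]
opening: 0.0289
grip_force: 39.6
```

```bash
python3 -c "
from h import *
stat();T=C-.067*E1+.170*E2;print(T,delta([*T,.053]))"
```

```text
t 10.55 p [0.5754 0.2226 0.1007] F [0.69 0.39 0.02] Ftool [-0.61 -0.5  -0.02] op 0.0289 xyaw -111.56 tilt [ 3.e-04  1.e-04 -1.e+00] q [ 0.25  0.15  1.74  0.    1.26 -2.52]
[0.5756768 0.2236248] [-0.05  0.01  2.39]
```

Request:
jog_arm:
  plan:
    - [0,0,1,0,0,-0.013,-0.5]
    - [0,0,1,0,0,0,-0.5]
    - [0,0,0.25,0,0,0,-0.5]
    - [0,0,0,0,0,0,-0.5]
    - [0,0,0,0,0,0,-0.5]

```text
t: 11.05
tool_pos: [0.5759, 0.2227, 0.0561]
tool_rot: [-1.782, 2.586, -0.001]
contact_force: [-0.7, -0.5, 0.4]
opening: 0.0285
grip_force: 39.5
```

```bash
python3 -c "
from h import *
stat()
a=ctrl.get_image('top')[0];b=ctrl.get_image('side')[0]
cv2.imwrite('pics/t2.png',a[:,:,::-1]);cv2.imwrite('pics/s2.png',b[:,:,::-1])
o=np.hstack([cv2.resize(a[140:260,230:350],(400,400)),cv2.resize(b[160:280,285:405],(400,400))])
cv2.imwrite('pics/pre.png',o[:,:,::-1])"
```

```text
t 11.05 p [0.5759 0.2227 0.0561] F [-0.7  -0.45  0.44] Ftool [ 0.67  0.5  -0.44] op 0.0285 xyaw -110.87 tilt [ 1.2e-03  3.0e-04 -1.0e+00] q [ 0.25  0.2   1.76  0.    1.18 -2.53]
```

View pics/pre.png

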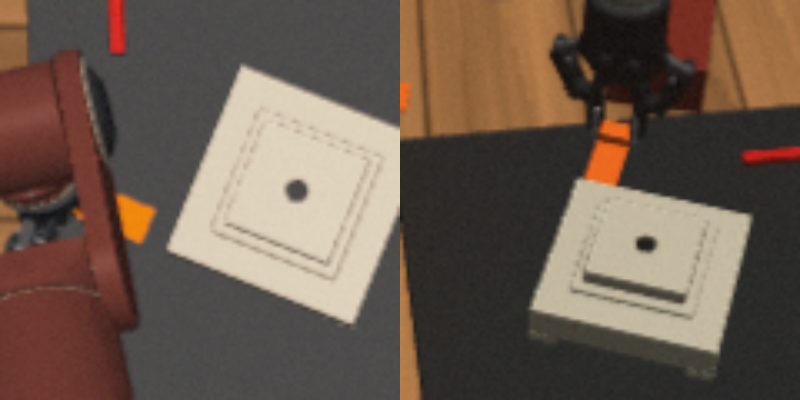

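The wedge points at the loose corner: thin end at crop pixel (148,226), stone corner at (170,248). Lowering it onto the plate now.

Request:
jog_arm:
  plan:
    - [0,0,0.08,0,0,0,-0.5]
    - [0,0,0,0,0,0,-0.5]

```text
t: 11.35
tool_pos: [0.5754, 0.2226, 0.0538]
tool_rot: [-1.783, 2.586, -0.0]
contact_force: [-0.5, -0.2, 0.1]
opening: 0.0288
grip_force: 39.5
```

Request:
jog_arm:
  plan:
    - [0,0,0.04,0,0,0,-0.5]
    - [0,0,0,0,0,0,-0.5]

```text
t: 11.55
tool_pos: [0.5756, 0.2226, 0.0533]
tool_rot: [-1.783, 2.586, -0.0]
contact_force: [-1.9, 0.1, 1.8]
opening: 0.0285
grip_force: 39.7
```

Request:
jog_arm:
  plan:
    - [0,0,0.04,0,0,0,-0.5]
    - [0,0,0,0,0,0,-0.5]

```text
t: 11.75
tool_pos: [0.5756, 0.2226, 0.0533]
tool_rot: [1.784, -2.586, 0.0]
contact_force: [-3.3, -0.0, 6.8]
opening: 0.0287
grip_force: 40.3
```

Request:
jog_arm:
  plan:
    - [0,0,-0.05,0,0,0,-0.5]
    - [0,0,0,0,0,0,-0.1]
    - [0,0,0,0,0,0,-0.1]
    - [0,0,0,0,0,0,-0.5]
    - [0,0,0,0,0,0,-0.5]
    - [0,0,0,0,0,0,-0.5]
    - [0,0,0,0,0,0,-0.5]
  grip_force: 30

```text
t: 12.45
tool_pos: [0.5753, 0.2226, 0.053]
tool_rot: [1.784, -2.586, -0.0]
contact_force: [-0.3, 0.9, -0.4]
opening: 0.029
grip_force: 29.7
```

Request:
jog_arm:
  plan:
    - [0.3,0,0,0,0,0,-0.5]
    - [0.3,0,0,0,0,0,-0.5]
    - [0.3,0,0,0,0,0,-0.5]
    - [0.3,0,0,0,0,0,-0.5]
    - [0.1,0,0,0,0,0,-0.5]
    - [0,0,0,0,0,0,-0.5]

```text
t: 13.05
tool_pos: [0.566, 0.1978, 0.053]
tool_rot: [1.783, -2.587, -0.0]
contact_force: [-0.1, -0.2, -1.3]
opening: 0.0291
grip_force: 29.6
```

```bash
cat >> h.py <<'E'
def rel():
    s=ctrl.get_obs();d=s['tool_pos'][:2]-C;stat();print('e1,e2 mm',(d@E1*1e3).round(1),(d@E2*1e3).round(1),'tip e2',(d@E2*1e3-65).round(1))
E
python3 -c "
from h import *
rel()"
```

```text
t 13.05 p [0.566  0.1978 0.053 ] F [-0.14 -0.17 -1.29] Ftool [0.21 0.07 1.29] op 0.0291 xyaw -110.85 tilt [-2.e-04 -0.e+00 -1.e+00] q [ 0.21  0.17  1.8   0.    1.17 -2.57]
e1,e2 mm -66.8 142.4 tip e2 77.4
```

Request:
jog_arm:
  plan:
    - [0.1,0,0,0,0,0,-0.5]
    - [0.1,0,0,0,0,0,-0.5]
    - [0,0,0,0,0,0,-0.5]

```text
t: 13.35
tool_pos: [0.5646, 0.1944, 0.053]
tool_rot: [1.783, -2.586, -0.0]
contact_force: [-0.3, -0.3, -0.3]
opening: 0.0295
grip_force: 29.6
```

Request:
jog_arm:
  plan:
    - [0.1,0,0,0,0,0,-0.5]
    - [0,0,0,0,0,0,-0.5]

```text
t: 13.55
tool_pos: [0.5639, 0.1926, 0.053]
tool_rot: [1.783, -2.586, -0.0]
contact_force: [-0.1, -0.8, -0.4]
opening: 0.0289
grip_force: 29.6
```

Request:
jog_arm:
  plan:
    - [0.06,0,0,0,0,0,-0.5]
    - [0,0,0,0,0,0,-0.5]

```text
t: 13.75
tool_pos: [0.5636, 0.1915, 0.0531]
tool_rot: [1.784, -2.586, -0.0]
contact_force: [0.3, -0.8, -0.3]
opening: 0.0292
grip_force: 29.6
```

Request:
jog_arm:
  plan:
    - [0.06,0,0,0,0,0,-0.5]
    - [0,0,0,0,0,0,-0.5]

```text
t: 13.95
tool_pos: [0.5631, 0.1903, 0.0531]
tool_rot: [1.783, -2.586, 0.0]
contact_force: [-1.1, 0.0, -0.2]
opening: 0.0291
grip_force: 29.6
```

```bash
python3 -c "
from h import *
rel()"
```

```text
t 13.95 p [0.5631 0.1903 0.0531] F [-1.13  0.05 -0.19] Ftool [0.35 1.07 0.19] op 0.0291 xyaw -110.82 tilt [-1.e-04 -1.e-04 -1.e+00] q [ 0.2   0.16  1.82 -0.    1.17 -2.58]
e1,e2 mm -66.8 134.4 tip e2 69.4
```

Request:
jog_arm:
  plan:
    - [0.05,0,0,0,0,0,-0.5]
    - [0,0,0,0,0,0,-0.5]

```text
t: 14.15
tool_pos: [0.5627, 0.1894, 0.0531]
tool_rot: [1.783, -2.586, -0.0]
contact_force: [0.2, 0.2, -0.5]
opening: 0.0291
grip_force: 29.6
```

Request:
jog_arm:
  plan:
    - [0.05,0,0,0,0,0,-0.5]
    - [0,0,0,0,0,0,-0.5]

```text
t: 14.35
tool_pos: [0.5624, 0.1885, 0.0531]
tool_rot: [1.783, -2.586, 0.0]
contact_force: [-0.1, -0.3, -0.5]
opening: 0.029
grip_force: 29.6
```

Request:
jog_arm:
  plan:
    - [0.05,0,0,0,0,0,-0.5]
    - [0,0,0,0,0,0,-0.5]

```text
t: 14.55
tool_pos: [0.5621, 0.1875, 0.0531]
tool_rot: [1.783, -2.586, -0.0]
contact_force: [-0.6, 0.1, -0.1]
opening: 0.0294
grip_force: 29.6
```

Request:
jog_arm:
  plan:
    - [0.05,0,0,0,0,0,-0.5]
    - [0,0,0,0,0,0,-0.5]

```text
t: 14.75
tool_pos: [0.5617, 0.1866, 0.0531]
tool_rot: [1.783, -2.586, 0.0]
contact_force: [0.3, -0.1, -0.4]
opening: 0.0289
grip_force: 29.6
```

Request:
jog_arm:
  plan:
    - [0.05,0,0,0,0,0,-0.5]
    - [0,0,0,0,0,0,-0.5]

```text
t: 14.95
tool_pos: [0.5613, 0.1857, 0.0531]
tool_rot: [1.783, -2.586, 0.0]
contact_force: [-0.5, -1.0, -0.2]
opening: 0.0292
grip_force: 29.6
```

Request:
jog_arm:
  plan:
    - [0.05,0,0,0,0,0,-0.5]
    - [0,0,0,0,0,0,-0.5]

```text
t: 15.15
tool_pos: [0.561, 0.1847, 0.0531]
tool_rot: [1.784, -2.586, 0.0]
contact_force: [0.3, -0.1, -0.7]
opening: 0.029
grip_force: 29.6
```

Request:
jog_arm:
  plan:
    - [0.05,0,0,0,0,0,-0.5]
    - [0,0,0,0,0,0,-0.5]

```text
t: 15.35
tool_pos: [0.5606, 0.1838, 0.0531]
tool_rot: [1.783, -2.586, 0.0]
contact_force: [0.4, -0.2, -0.8]
opening: 0.029
grip_force: 29.6
```

Request:
jog_arm:
  plan:
    - [0.05,0,0,0,0,0,-0.5]
    - [0,0,0,0,0,0,-0.5]

```text
t: 15.55
tool_pos: [0.5603, 0.1829, 0.0531]
tool_rot: [-1.783, 2.586, 0.0]
contact_force: [0.3, 0.8, 0.3]
opening: 0.0291
grip_force: 29.6
```

Request:
jog_arm:
  plan:
    - [0.05,0,0,0,0,0,-0.5]
    - [0,0,0,0,0,0,-0.5]

```text
t: 15.75
tool_pos: [0.5602, 0.1824, 0.0533]
tool_rot: [-1.783, 2.585, 0.001]
contact_force: [1.2, 3.2, -1.3]
opening: 0.0293
grip_force: 29.7
```

Request:
jog_arm:
  plan:
    - [0.05,0,0,0,0,0,-0.5]
    - [0,0,0,0,0,0,-0.5]

```text
t: 15.95
tool_pos: [0.56, 0.1819, 0.0535]
tool_rot: [-1.782, 2.584, 0.001]
contact_force: [0.9, 5.1, -1.8]
opening: 0.029
grip_force: 29.7
```

Request:
jog_arm:
  plan:
    - [0.03,0,0,0,0,0,-0.5]
    - [0,0,0,0,0,0,-0.5]

```text
t: 16.15
tool_pos: [0.56, 0.1817, 0.0536]
tool_rot: [-1.781, 2.584, 0.002]
contact_force: [1.5, 6.0, -1.9]
opening: 0.0289
grip_force: 29.7
```

```bash
python3 -c "
from h import *
rel()"
```

```text
t 16.15 p [0.56   0.1817 0.0536] F [ 1.55  5.98 -1.87] Ftool [-6.13  0.68  1.89] op 0.0289 xyaw -110.83 tilt [ 0.0019  0.0028 -1.    ] q [ 0.19  0.14  1.83  0.    1.17 -2.59]
e1,e2 mm -66.6 125.3 tip e2 60.3
```

Request:
jog_arm:
  plan:
    - [0.02,0,0.03,0,0,0,-0.5]
    - [0,0,0,0,0,0,-0.5]

```text
t: 16.35
tool_pos: [0.56, 0.1814, 0.0532]
tool_rot: [-1.781, 2.584, 0.002]
contact_force: [1.3, 6.6, -0.1]
opening: 0.0289
grip_force: 29.8
```

Request:
jog_arm:
  plan:
    - [0,0,0,0,0,0,-0.4]
    - [0,0,0,0,0,0,-0.2]
    - [0,0,0,0,0,0,0]
    - [0,0,0,0,0,0,0.2]
    - [0,0,0,0,0,0,0.2]

```text
t: 16.85
tool_pos: [0.5591, 0.1798, 0.0523]
tool_rot: [1.783, -2.586, 0.0]
contact_force: [0.7, -0.1, -0.4]
opening: 0.0508
grip_force: 0.0
```

```bash
python3 -c "
from h import *
rel()
b,d=ctrl.get_image('side');Q=cloud('side',d)
near=np.linalg.norm(Q[...,:2]-C,axis=2)<.055
m=near&(Q[...,2]>.1)&(Q[...,2]<.112);q=Q[m];A=np.c_[(q[:,:2]-C)@E1,(q[:,:2]-C)@E2,np.ones(len(q))];print(len(q),np.linalg.lstsq(A,q[:,2],rcond=None)[0])
cv2.imwrite('pics/rel.png',cv2.resize(b[160:280,285:405],(500,500))[:,:,::-1])"
```

```text
t 16.85 p [0.5591 0.1798 0.0523] F [ 0.71 -0.09 -0.38] Ftool [-0.17 -0.7   0.38] op 0.0508 xyaw -110.82 tilt [-5.e-04 -5.e-04 -1.e+00] q [ 0.18  0.14  1.83 -0.    1.17 -2.59]
e1,e2 mm -66.8 123.1 tip e2 58.1
727 [-0.00304519  0.00863105  0.10563725]
```

View pics/rel.png

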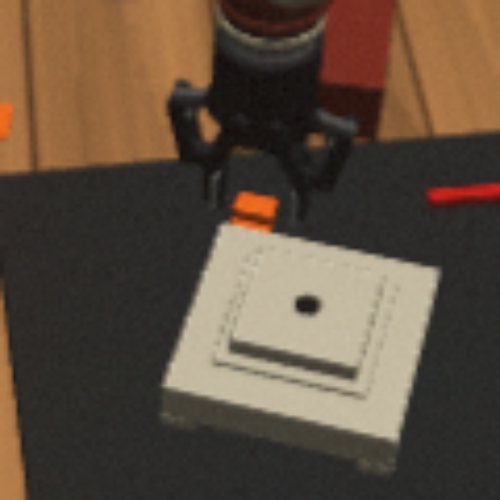

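The wedge head, at (252,210) in the crop, is free between the open fingers, and the stone is level. Lifting clear, then pressing the same corner.

Request:
jog_arm:
  plan:
    - [0,0,-0.6,0,0,0,0.2]
    - [0,0,-1,0,0,0,0.2]
    - [0,0,-1,0,0,0,0.2]
    - [0,0,-0.8,0,0,0,-1]
    - [0.9,0,0,0,0,0,-1]
    - [0.9,0,0,0,0,0,-1]
    - [0.85,0.16,0,0,0,0,-1]
    - [0,0,0,0,0,0,-1]

```text
t: 17.7
tool_pos: [0.5352, 0.1294, 0.1188]
tool_rot: [1.778, -2.586, -0.002]
contact_force: [-0.2, -0.0, -0.4]
opening: -0.0004
grip_force: 0.0
```

```bash
python3 -c "
from h import *
rel();print(delta([.5366,.1328,.087]))"
```

```text
t 17.7 p [0.5352 0.1294 0.1188] F [-0.2  -0.04 -0.36] Ftool [0.11 0.17 0.36] op -0.0004 xyaw -110.97 tilt [-3.4e-03 -8.0e-04 -1.0e+00] q [ 0.1  -0.02  1.89 -0.    1.28 -2.67]
e1,e2 mm -71.0 67.5 tip e2 2.5
[-0.19 -0.01  1.59]
```

Request:
jog_arm:
  plan:
    - [-0.15,0,0.8,0,0,0,-1]
    - [0,0,0.6,0,0,0,-1]
    - [0,0,0.15,0,0,0,-1]
    - [0,0,0,0,0,0,-1]

```text
t: 18.1
tool_pos: [0.5374, 0.1348, 0.0876]
tool_rot: [1.783, -2.583, -0.003]
contact_force: [-0.2, -0.2, 0.5]
opening: -0.0001
grip_force: 0.0
```

Request:
jog_arm:
  plan:
    - [0,0,0.05,0,0,0,-1]
    - [0,0,0.05,0,0,0,-1]
    - [0,0,0,0,0,0,-1]

```text
t: 18.4
tool_pos: [0.5388, 0.1347, 0.0879]
tool_rot: [-1.784, 2.585, -0.001]
contact_force: [0.2, -0.2, -0.2]
opening: -0.0002
grip_force: 0.0
```

Request:
jog_arm:
  plan:
    - [0,0,0.05,0,0,0,-1]
    - [0,0,0,0,0,0,-1]

```text
t: 18.6
tool_pos: [0.5386, 0.1346, 0.0866]
tool_rot: [-1.783, 2.586, -0.0]
contact_force: [0.7, -0.0, -0.1]
opening: -0.0003
grip_force: 0.0
```

Request:
jog_arm:
  plan:
    - [0,0,0.05,0,0,0,-1]
    - [0,0,0,0,0,0,-1]

```text
t: 18.8
tool_pos: [0.5384, 0.1345, 0.0854]
tool_rot: [1.783, -2.586, -0.0]
contact_force: [1.1, 0.1, 0.2]
opening: 0.0002
grip_force: 0.0
```

Request:
jog_arm:
  plan:
    - [0,0,0.05,0,0,0,-1]
    - [0,0,0,0,0,0,-1]

```text
t: 19.0
tool_pos: [0.5386, 0.1345, 0.085]
tool_rot: [-1.784, 2.586, -0.0]
contact_force: [-1.9, -0.1, 4.5]
opening: 0.0002
grip_force: 1.7
```

Request:
jog_arm:
  plan:
    - [0,0,0.05,0,0,0,-1]
    - [0,0,0,0,0,0,-1]

```text
t: 19.2
tool_pos: [0.5387, 0.1346, 0.085]
tool_rot: [1.784, -2.586, 0.0]
contact_force: [-3.2, -0.4, 9.0]
opening: 0.0002
grip_force: 4.4
```

The corner is firm: 9 N and no dip. I'll press as hard as before and hold, checking the tilt.

Request:
jog_arm:
  plan:
    - [0,0,0.05,0,0,0,-1]
    - [0,0,0,0,0,0,-1]
    - [0,0,0,0,0,0,-1]
    - [0,0,0,0,0,0,-1]

```text
t: 19.6
tool_pos: [0.5387, 0.1346, 0.0849]
tool_rot: [1.784, -2.586, -0.0]
contact_force: [-7.2, -0.7, 13.4]
opening: -0.0003
grip_force: 6.6
```

```bash
python3 -c "
from h import *
rel()
for i in range(3):
    b,d=ctrl.get_image('side');Q=cloud('side',d)
    near=np.linalg.norm(Q[...,:2]-C,axis=2)<.055
    m=near&(Q[...,2]>.1)&(Q[...,2]<.112);q=Q[m];A=np.c_[(q[:,:2]-C)@E1,(q[:,:2]-C)@E2,np.ones(len(q))];print(len(q),np.linalg.lstsq(A,q[:,2],rcond=None)[0])
stat()"
```

```text
t 19.6 p [0.5387 0.1346 0.0849] F [-7.18 -0.73 13.43] Ftool [  3.24   6.46 -13.43] op -0.0003 xyaw -110.81 tilt [-4.e-04 -2.e-04 -1.e+00] q [ 0.11  0.03  1.9  -0.    1.22 -2.67]
e1,e2 mm -69.6 73.6 tip e2 8.6
719 [0.00451657 0.00448653 0.10551517]
726 [-0.00090082  0.00497563  0.10551011]
729 [-0.00061911  0.00184136  0.10554249]
t 19.75 p [0.5387 0.1346 0.0849] F [-7.17 -1.31 12.8 ] Ftool [  3.78   6.24 -12.8 ] op 0.0003 xyaw -110.81 tilt [-4.e-04 -3.e-04 -1.e+00] q [ 0.11  0.03  1.9  -0.    1.22 -2.67]
```

Request:
jog_arm:
  plan:
    - [0,0,-0.1,0,0,0,-1]
    - [0,0,-0.2,0,0,0,-1]
    - [0,0,-1,0,0,0,-1]
    - [0,0,-1,0,0,0,-1]
    - [-1,0,-1,0,0,0,-1]
    - [-1,0,-1,0,0,0,-1]
    - [-1,0,-1,0,0,0,-1]
    - [-1,0,0,0,0,0,-1]

```text
t: 20.55
tool_pos: [0.5691, 0.2105, 0.1923]
tool_rot: [-1.78, 2.581, -0.004]
contact_force: [0.1, 0.3, 0.6]
opening: 0.0
grip_force: 0.0
```

Request:
jog_arm:
  plan:
    - [-1,0.5,0,0,0,0,-1]
    - [-1,0.5,0,0,0,0,-1]
    - [-1,0.5,0,0,0,0,-1]
    - [-1,0.5,0,0,0,0,-1]
    - [0,0,0,0,0,0,-1]
    - [0,0,0,0,0,0,-1]

```text
t: 21.15
tool_pos: [0.5577, 0.2983, 0.188]
tool_rot: [1.784, -2.585, 0.0]
contact_force: [0.4, -0.7, -0.2]
opening: 0.0
grip_force: 0.0
```

```bash
python3 - <<'E'
from h import *
stat()
im,d=ctrl.get_image('top');b,db=ctrl.get_image('side')
o=np.hstack([cv2.resize(im[140:260,230:350],(400,400)),cv2.resize(b[160:280,285:405],(400,400))]);cv2.imwrite('pics/end.png',o[:,:,::-1])
hsv=cv2.cvtColor(im,cv2.COLOR_RGB2HSV)
sm=((hsv[...,1]<60)&(hsv[...,2]>120)).astype(np.uint8);sm[:, :260]=0;sm[:,375:]=0;sm[:150]=0;sm[250:]=0
c=max(cv2.findContours(sm,0,cv2.CHAIN_APPROX_NONE)[0],key=cv2.contourArea);print(cv2.minAreaRect(onz('top',c[:,0],.085)[:,:2].astype(np.float32)))
E
```

```text
t 21.15 p [0.5577 0.2983 0.188 ] F [ 0.37 -0.71 -0.22] Ftool [ 0.53 -0.6   0.22] op 0.0 xyaw -110.77 tilt [-6.e-04 -7.e-04 -1.e+00] q [ 0.37  0.1   1.64 -0.    1.41 -2.41]
((0.5775102376937866, 0.040892571210861206), (0.16098158061504364, 0.1606336236000061), 69.01941680908203)
```

View pics/end.png

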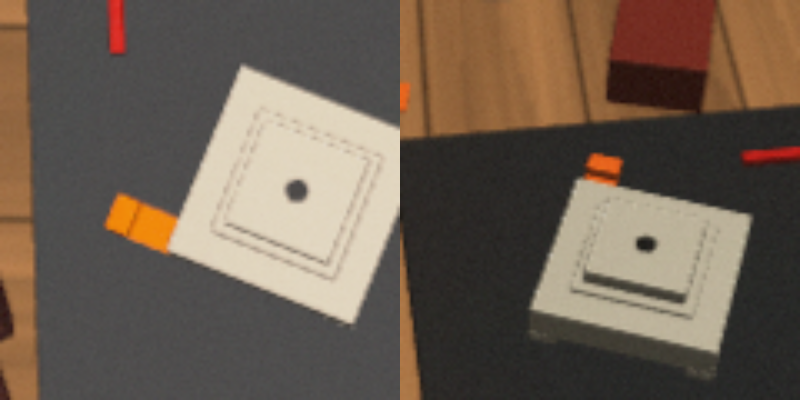

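The stone has moved only 0.3 mm. The wedge sits under the corner at (170,248), and the arm is clear. Handing in.

```bash
python3 -c "
from station import ctrl
print(ctrl.finish_job())"
```

```text
the job is handed in; nothing more can be done
None
```

I handed the job in at about 21 s, with no verdict returned: the smallest wedge is snug under the loose corner (about 6.6 N of push), the same corner took about 13 N without dipping, and the stone moved about 0.3 mm, though I couldn't measure the load the wedge carries.

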